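# Put the microtome brush and blade dispenser away in their tray compartments

### The job

Put the sectioning tools away in the grey instrument tray: lay the fine brush flat in the tray's long narrow compartment, and the blade dispenser, right way up, in the empty short compartment, each lying lengthwise along its compartment on the tray floor. Set them down rather than dropping them.

Things in the scene. Friction and masses are not known exactly. Their poses are not given: they have to be found in the camera images.
- brush_mid (a point): Middle of the loose fine brush that lies flat on the bench: a round blue handle with a metal ferrule and thin bristles, 175 mm long along its own y (bristles at the -y end), 9 mm thick; weighs about 11 g. The point is half-way along and half-way up (4.5 mm above what it lies on), on the handle, a good place to grip across the brush. There is only one brush.
- dispenser_mid (a point): Middle of the loose blade dispenser: a flat dark green box with a small black thumb slide on its top, 22 mm wide (own x), 90 mm long (own y), 17 mm high with the slide (12 mm without); weighs about 45 g. It stands on the bench the right way up (own z up). The point is half-way up, 8.5 mm above what it stands on; grip across the 22 mm sides. A plain white slide case of 24 x 66 x 15 mm lies on the bench too and is not wanted.
- long_bay (a point): Centre of the floor of the tray's long compartment, which is 205 mm long (point y) and 40 mm wide (point x); z is up. The tray does not move: a shallow grey open tray of 167 x 213 mm, floor 4 mm thick (this point is 4 mm above the bench), walls 4 mm thick that rise 12 mm above the tray floor. In the middle of both long walls of this compartment a gap of 50 mm is left for the fingers. It runs along the tray's edge that faces the robot.
- short_bay (a point): Centre of the floor of the tray's empty short compartment, behind the long one at its left end as the robot sees it, at right angles to it: 115 mm long (point x) and 50 mm wide (point y); z is up. Same tray, floor and walls 12 mm above the floor, with a gap of 50 mm for the fingers in the middle of both long walls. The larger compartment on its right holds two loose tissue cassettes and is not used.
- microtome: Bulky grey machine about 0.33 m high, standing still on the bench left of the tray; only an obstacle to keep clear of. Its knobs, base and housing fill world x from 0.47 to 1.0 m and y from 0.10 to 0.37 m; its handwheel and grip, near x = 0.6 to 0.8 m, reach to about y = -0.03 m. The origin is under its middle.
There are look-alikes about, which are no part of the job. Of the things that look like the part that bears dispenser_mid, the larger one is meant.

How it is judged:
At the end, for the whole second after the job is handed in: Brush flat on the long bay's floor (middle under 9 mm up, within 0.22 rad of its length) and dispenser upright (0.15 rad) on the empty short bay's floor (middle under 13 mm up, within 0.32 rad of its length), each within 20 mm of the bay's centre along x and y, at rest (0.03 m/s) (x of brush_mid in the frame of long_bay between -0.02 and 0.02 m and y of brush_mid in the frame of long_bay between -0.02 and 0.02 m and z of brush_mid in the frame of long_bay between -0.003 and 0.009 m and angle between the y axis of brush_mid and the y axis of long_bay, either way round below 0.22 rad and linear speed of each of brush, dispenser below 0.03 m/s and x of dispenser_mid in the frame of short_bay between -0.02 and 0.02 m and y of dispenser_mid in the frame of short_bay between -0.02 and 0.02 m and z of dispenser_mid in the frame of short_bay between -0.003 and 0.013 m and angle between the y axis of dispenser_mid and the x axis of short_bay, either way round below 0.32 rad and angle between dispenser_mid's own z axis and vertical below 0.15 rad); the robot touches nothing.
It fails at once if the brush falls freely by more than about 3 cm (faster than 0.8 m/s out of the fingers) (linear speed of brush above 0.8 m/s and contact force between brush and the fingers below 0.01 N).
It fails at once if the dispenser falls freely by more than about 3 cm (faster than 0.8 m/s out of the fingers) (linear speed of dispenser above 0.8 m/s and contact force between dispenser and the fingers below 0.01 N).
It also fails if it takes over 56 s, if anything falls off the work surface, if the arm or the gripper's body presses on something with over 40 N, if the wrist force passes 120 N, or if a joint passes its speed limit or range.

### The arm

A 7-joint arm with a two-finger parallel gripper is mounted at the origin on a cart in front of the work surface, level with it; the furniture and walls round the work are solid. World frame = base frame: x ahead of the robot, y to its left, z up, the work surface at z = 0. Lengths are in m, angles in rad, forces in N, time in s.
With the tool pointing down it reaches from about 0.35 to 0.9 m from the base axis. Payload 8.1 kg.
Tool frame: the origin (TCP) lies between the finger pads; the fingertips stand 19 mm ahead of it and the grasp point (between the pads) is the TCP; y points along the fingers, x is the direction in which the jaws open and shut, and the axes are right-handed (so a half turn about y gives the same grasp; the last joint's range is limited). The gripper opens to 92 mm and grips with 3 to 60 N. Pads are 19 mm wide; open, the fingers measure 130 mm over their backs; the gripper's body (75 mm by 190 mm) begins 47 mm behind the grasp point.
Start: joints at [-1.304, 0.434, 0.025, 1.573, -0.012, 1.134, -0.075], TCP at [0.226, 0.583, 0.246] pointing down, gripper open.
Joint ranges: [-2.62, 2.62], [-0.44, 2.09], [-1.27, 1.32], [0.08, 2.57], [-1.32, 4.46], [0.12, 2], [-2.74, 2.74]. Speed limits (rad/s): [2.22, 2.22, 3.01, 3.01, 3.14, 3.14, 3.14].

### API

Orientations are given as a rotation vector (axis times angle).
In Python, from cell import arm gives the robot as it stands.
- The arm moves only by the tool move_arm, never from a script. Its argument "series" is a list of rows, each an object of numbers: "x", "y", "z": the shift along the tool's x, y, z in cm; "rx", "ry", "rz": the turn, a rotation vector about the tool's x, y, z in rad. In form: [{"x": .., "y": .., "z": .., "rx": .., "ry": .., "rz": ..}, ...]. A call has 1 to 12 rows; each row shifts and turns the pose as measured when the row begins, along the tool's axes as they then stand; what a row does not reach is not made up. A row lasts 1/8 s, in which the tool goes at most 62.5 mm and 10.7 degrees, less where a joint would pass 70% of its speed; a pose out of reach is approached as far as the arm can. A call is refused whole if a number of a shift passes 6.25 or a number of a turn 0.188, either way. A call with a gripper value outside its range is refused whole. "jaw" is the finger opening in cm, from 0 to 9.18, set as the call begins (left out, the last holds). The fingers move at their own pace and stop on an object; "newtons" is the grip in N (left out, the last holds). Time passes only in rows, so rows that do not move let the fingers close. It gives the time, the measured TCP pose, the force and the opening at its end, in the units of the state.
- arm.observe(): the state, without advancing time (a new reading comes with each control period).
- arm.get_image(name): name is "scene" or "top" or "wrist"; returns the picture (400x640x3 uint8, blue, green, red); there is no depth.
- arm.camera_params(name): a dict with "K" (3x3 intrinsics, pixels), "R" (3x3) and "t" (3): a world point X has camera coordinates R X + t; the wrist camera has in their place "tool_from_camera" (4x4, takes a point from camera to tool coordinates, whose origin is the TCP and whose axes are the tool frame's). Camera axes: x right, y down, z forward; pixel columns grow to the right and rows downward; lengths in m; the calibration is good to about 2 mm. A picture is of the moment at which its call begins: read the wrist's pose just before it. camera_params takes no time and is no camera call.
- arm.sign_off(): hands the job in, once; it reports no verdict.
The state is a dict: "clock": time; "joints": joint angles; "dq": joint speeds; "joint_efforts": joint torques, N m; "position": TCP position; "ee_rot": TCP orientation; "force": force on the tool from outside, world axes, zero at the start; "ft_torque": the same for the moment, N m; "width": opening from 0.0 (shut) to 1.0 (fully open).
Only numpy, scipy, OpenCV 4.12 (cv2) and the standard library are available. Lean on these libraries where they do the work, as an engineer would, in place of code of your own. Each camera call takes 0.05 s, during which the arm holds its last target.

## Working session

There is one attempt and no reset: what is moved stays moved. The work goes in short steps, Python scripts to look and compute and a tool call to move; the robot and the scene stay as the last step left them, time stands still between calls to the robot, and variables do not carry over. Pictures are saved under pics/ and viewed, and the job is handed in when it is done.

Besides the shell and the picture viewer there is one more tool, called after "Call:" as name([rows], argument=value, ...), one row to a line, values as JSON. move_arm: Moves the arm, as the interface text tells. Its arguments: {"type":"object","properties":{"series":{"type":"array","items":{"type":"object","properties":{"x":{"type":"number"},"y":{"type":"number"},"z":{"type":"number"},"rx":{"type":"number"},"ry":{"type":"number"},"rz":{"type":"number"}}}},"jaw":{"type":"number"},"newtons":{"type":"number"}},"required":["series"]}

```bash
mkdir -p pics; ls; cat > h.py <<'E'
import numpy as np, cv2
from cell import arm
from scipy.spatial.transform import Rotation as Rn
def cast(name,u,v,z,pose=None):
    p=arm.camera_params(name);K=np.array(p["K"])
    d=np.linalg.inv(K)@np.array([u,v,1.])
    if name=="wrist":
        T=np.array(p["tool_from_camera"]);s=pose
        Rt=Rn.from_rotvec(s["ee_rot"]).as_matrix();o=Rt@T[:3,3]+np.array(s["position"]);d=Rt@T[:3,:3]@d
    else:
        R=np.array(p["R"]);t=np.array(p["t"]);o=-R.T@t;d=R.T@d
    return o+d*(z-o[2])/d[2]
E
python3 - <<'E'
from h import *
s=arm.observe();print(s)
for n in("scene","top","wrist"):
    cv2.imwrite(f"pics/{n}0.png",arm.get_image(n)); print(n,arm.camera_params(n))
E
```

```text
pics
{'clock': 0.0, 'joints': array([-1.30363951,  0.43523661,  0.02496486,  1.57408954, -0.01159855,
        1.13400208, -0.07510724]), 'dq': array([ 0.00037138,  0.00218265,  0.00242557,  0.00070424, -0.00019583,
        0.00044658, -0.00072605]), 'joint_efforts': array([-2.32982835e-03, -6.67852306e+01,  9.83619355e-01, -3.14472306e+01,
       -6.07019663e-02,  4.29723586e-02,  1.41685241e-04]), 'position': array([0.2257411 , 0.58229286, 0.24493931]), 'ee_rot': array([-1.36280234, -0.93172956,  0.93375437]), 'force': array([-0.22083153, -0.64872916,  0.01736093]), 'ft_torque': array([-0.04420795, -0.03790814,  0.0428792 ]), 'width': 0.9975810657887804}
scene {'K': array([[515.65321774,   0.        , 317.55022934],
       [  0.        , 515.65321774, 202.92296018],
       [  0.        ,   0.        ,   1.        ]]), 'R': array([[ 0.2574104 , -0.96616277, -0.01641317],
       [-0.52899273, -0.12668223, -0.83911757],
       [ 0.8086449 ,  0.22468004, -0.54370241]]), 't': array([-0.22247935,  0.31841112,  0.74838915])}
top {'K': array([[456.91394693,   0.        , 316.21478493],
       [  0.        , 456.91394693, 203.05919749],
       [  0.        ,   0.        ,   1.        ]]), 'R': array([[ 0.0176594 , -0.99971614, -0.01599328],
       [-0.98367328, -0.01450636, -0.17937795],
       [ 0.17909503,  0.01889987, -0.98365022]]), 't': array([-0.06380166,  0.55173455,  1.11792696])}
wrist {'K': array([[293.80660122,   0.        , 320.70906474],
       [  0.        , 293.80660122, 198.47291419],
       [  0.        ,   0.        ,   1.        ]]), 'tool_from_camera': array([[ 9.99999408e-01, -3.05746170e-04,  1.04385748e-03,
         1.40899698e-04],
       [-1.08725177e-03, -2.53032823e-01,  9.67457083e-01,
        -1.38714419e-01],
       [-3.16660939e-05, -9.67457646e-01, -2.53033006e-01,
         6.77603964e-02],
       [ 0.00000000e+00,  0.00000000e+00,  0.00000000e+00,
         1.00000000e+00]])}
```

View pics/top0.png

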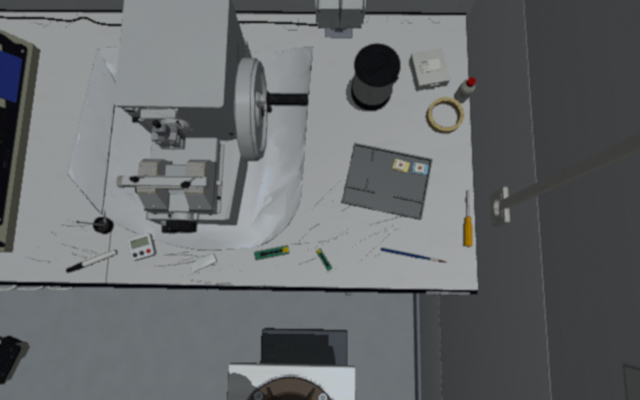

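View pics/scene0.png

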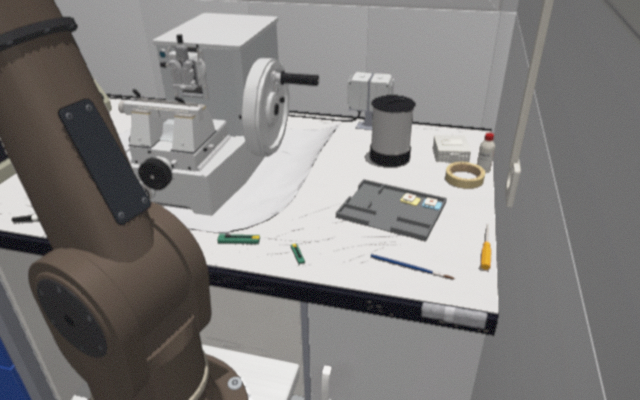

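View pics/wrist0.png

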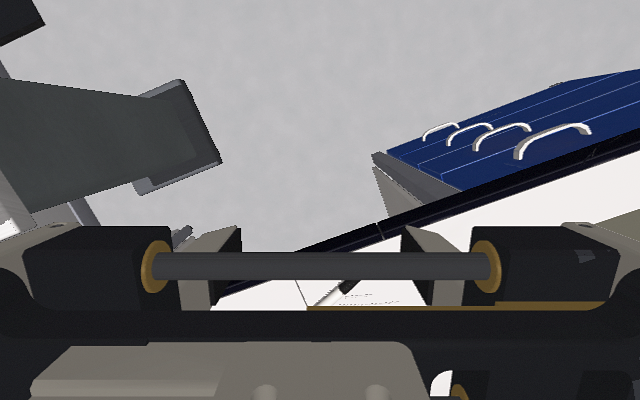

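```bash
python3 - <<'E'
from h import *
im=cv2.imread("pics/top0.png")
cv2.imwrite("pics/c1.png",cv2.resize(im[235:275,250:350],None,fx=8,fy=8,interpolation=cv2.INTER_CUBIC))
cv2.imwrite("pics/c2.png",cv2.resize(im[135:275,335:475],None,fx=4.2,fy=4.2,interpolation=cv2.INTER_CUBIC))
hsv=cv2.cvtColor(im,cv2.COLOR_BGR2HSV)
g=((hsv[...,0]>60)&(hsv[...,0]<95)&(hsv[...,1]>90)).astype(np.uint8)
b=((hsv[...,0]>98)&(hsv[...,0]<125)&(hsv[...,1]>90)).astype(np.uint8)
t=(abs(im.astype(int).max(2)-im.min(2))<14)&(im.max(2)<110)&(im.max(2)>50);t=t.astype(np.uint8)
for n,m in(("g",g),("b",b)):
    k,l,st,c=cv2.connectedComponentsWithStats(cv2.morphologyEx(m,cv2.MORPH_CLOSE,np.ones((3,3))))
    for i in range(1,k):
        if st[i,4]>15 and 140<c[i][1]<290 and c[i][0]>100: 
            ys,xs=np.where(l==i);print(n,st[i],c[i].round(1),cv2.minAreaRect(np.c_[xs,ys].astype(np.float32)))
for u in [(252,253),(289,251),(318,249),(330,269),(380,249),(445,262)]: print(u,cast("top",*u,0.008).round(3))
for u in [(355,144),(432,158),(422,217),(342,203)]: print(u,cast("top",*u,0.016).round(3))
E
```

```text
g [255 247  29  12 171] [268.6 252.8] ((268.7379150390625, 252.74209594726562), (6.648908615112305, 27.819360733032227), 78.2317123413086)
g [319 253  12  17  66] [324.7 261. ] ((324.72314453125, 260.8626403808594), (17.688289642333984, 3.603170394897461), 58.392494201660156)
b [381 249  48  10  92] [404.  253.4] ((404.5, 253.5), (47.85232925415039, 1.9611611366271973), 11.309932708740234)
b [ 48 284 202   5 344] [149.4 285.8] ((148.50514221191406, 285.7265319824219), (201.03968811035156, 1.8487274646759033), 1.080924153327942)
b [273 288 152   5 263] [349.  289.6] ((348.50457763671875, 289.7455139160156), (151.01138305664062, 2.1269211769104004), 1.0416266918182373)
(252, 253) [0.426 0.111 0.008]
(289, 251) [0.433 0.014 0.008]
(318, 249) [ 0.439 -0.061  0.008]
(330, 269) [ 0.388 -0.093  0.008]
(380, 249) [ 0.442 -0.222  0.008]
(445, 262) [ 0.411 -0.388  0.008]
(355, 144) [ 0.722 -0.156  0.016]
(432, 158) [ 0.685 -0.361  0.016]
(422, 217) [ 0.526 -0.33   0.016]
(342, 203) [ 0.56  -0.122  0.016]
```

View pics/c1.png

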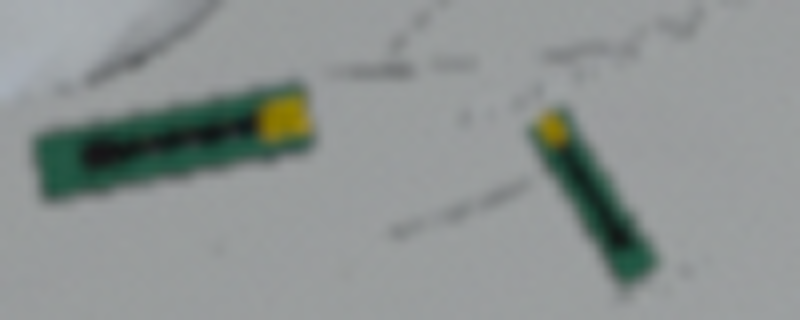

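View pics/c2.png

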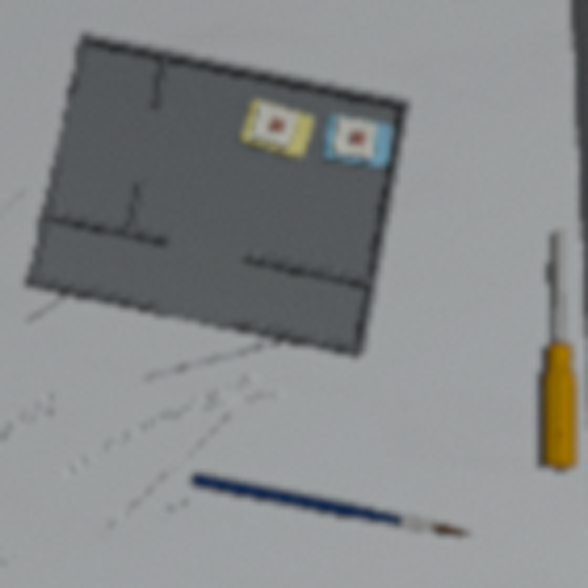

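```bash
cat > m.py <<'E'
from h import *
def c(pts,s,o,z): return np.array([cast("top",(u+.5)/s-.5+o[0],(v+.5)/s-.5+o[1],z)[:2] for u,v in pts])
D=c([(38,135),(305,85),(315,145),(45,200)],8,(250,235),.012)
T=c([(82,35),(407,103),(358,355),(27,285)],4.2,(335,135),.016)
B=c([(193,478),(470,533)],4.2,(335,135),.0045)
ax=lambda v:np.degrees(np.arctan2(v[1],v[0])).round(1)
print("D",D.mean(0).round(4),[np.linalg.norm(D[i]-D[(i+1)%4]).round(4) for i in range(4)],"ang long",ax(D[0]-D[1]),ax(D[3]-D[2]))
print("T",T.mean(0).round(4),[np.linalg.norm(T[i]-T[(i+1)%4]).round(4) for i in range(4)],ax(T[0]-T[1]),ax(T[3]-T[2]),ax(T[0]-T[3]),ax(T[1]-T[2]))
print("B",B.mean(0).round(4),np.linalg.norm(B[0]-B[1]),ax(B[0]-B[1]), B.round(3))
ey=(T[0]-T[1]+T[3]-T[2]);ey/=np.linalg.norm(ey);ex=np.array([ey[1],-ey[0]])
C=T.mean(0)
print("long",(C+ex*(-83.5+24)/1e3).round(4),"short",(C+ex*(-83.5+105.5)/1e3+ey*(106.5-29)/1e3).round(4),"ey",ey,ax(ey))
s=arm.observe();R=Rn.from_rotvec(s["ee_rot"]).as_matrix();print(R.round(3),s["position"])
E
python3 m.py
```

```text
D [0.4284 0.0593] [np.float64(0.088), np.float64(0.0197), np.float64(0.0889), np.float64(0.0211)] ang long 101.5 102.4
T [ 0.6221 -0.2392] [np.float64(0.2104), np.float64(0.1657), np.float64(0.2094), np.float64(0.1668)] 78.4 78.7 -11.7 -12.1
B [ 0.4279 -0.3084] 0.17248324200374215 79.6 [[ 0.443 -0.224]
 [ 0.412 -0.393]]
long [ 0.5638 -0.2274] short [ 0.6591 -0.1676] ey [0.19880187 0.9800397 ] 78.5
[[ 0.361 -0.    -0.932]
 [ 0.932 -0.001  0.361]
 [-0.001 -1.    -0.   ]] [0.22583428 0.58240744 0.24515632]
```

Call:
move_arm([
  {"x": -4.1, "z": -2.4},
  {"x": -4.1, "z": -2.4},
  {"x": -4.1, "z": -2.4},
  {"x": -4.1, "z": -2.4},
  {"x": -4.1, "z": -2.4},
  {"x": -4.1, "z": -2.4},
], jaw=5, newtons=12)

```text
invalid input
```

Call:
move_arm([
  {"x": -4.1, "y": 0, "z": -2.4, "rx": 0, "ry": 0, "rz": 0},
  {"x": -4.1, "y": 0, "z": -2.4, "rx": 0, "ry": 0, "rz": 0},
  {"x": -4.1, "y": 0, "z": -2.4, "rx": 0, "ry": 0, "rz": 0},
  {"x": -4.1, "y": 0, "z": -2.4, "rx": 0, "ry": 0, "rz": 0},
  {"x": -4.1, "y": 0, "z": -2.4, "rx": 0, "ry": 0, "rz": 0},
  {"x": -4.1, "y": 0, "z": -2.4, "rx": 0, "ry": 0, "rz": 0},
], jaw=5, newtons=12)

```text
clock: 0.9
position: [0.271, 0.2949, 0.2432]
ee_rot: [-1.361, -0.934, 0.938]
force: [0.6, 0.9, 0.0]
width: 0.542
```

Call:
move_arm([
  {"x": -3.2, "y": 0, "z": -2.8, "rx": 0, "ry": 0, "rz": 0},
  {"x": -3.2, "y": 0, "z": -2.8, "rx": 0, "ry": 0, "rz": 0},
  {"x": -3.2, "y": 0, "z": -2.8, "rx": 0, "ry": 0, "rz": 0},
  {"x": -3.2, "y": 0, "z": -2.8, "rx": 0, "ry": 0, "rz": 0},
  {"x": -3.2, "y": 0, "z": -2.8, "rx": 0, "ry": 0, "rz": 0},
  {"x": -3.2, "y": 0, "z": -2.8, "rx": 0, "ry": 0, "rz": 0},
  {"x": 0, "y": 0, "z": 0, "rx": 0, "ry": 0.18, "rz": 0},
  {"x": 0, "y": 0, "z": 0, "rx": 0, "ry": 0.18, "rz": 0},
  {"x": 0, "y": 0, "z": 0, "rx": 0, "ry": 0.18, "rz": 0},
  {"x": 0, "y": 0, "z": 0, "rx": 0, "ry": 0.18, "rz": 0},
  {"x": 0, "y": 0, "z": 0, "rx": 0, "ry": 0.18, "rz": 0},
])

```text
clock: 2.28
position: [0.3599, 0.0425, 0.2436]
ee_rot: [-1.561, -0.214, 0.215]
force: [0.6, 0.1, -0.3]
width: 0.545
```

```bash
cat > go.py <<'E'
import sys
from h import *
# go.py x y z a_deg : needed move in current tool axes (cm), turn to angle a
x,y,z,a=map(float,sys.argv[1:5])
s=arm.observe();R=Rn.from_rotvec(s["ee_rot"]).as_matrix();p=np.array(s["position"])
ar=np.radians(a);ca,sa=np.cos(ar),np.sin(ar)
G=np.array([[ca,0,-sa],[sa,0,ca],[0,-1,0]])
print("clk",round(s["clock"],2),"pos",p.round(4),"a",np.degrees(np.arctan2(R[1,0],R[0,0])).round(1),"tilt",np.degrees(np.arccos(-R[2,1])).round(2),"w",round(s["width"]*91.8,1),"f",np.round(s["force"],1),"q",np.round(s["joints"],2))
d=np.array([x,y,z])-p
print("shift now-axes cm",(R.T@d*100).round(2),"shift goal-axes cm",(G.T@d*100).round(2),"turn",Rn.from_matrix(R.T@G).as_rotvec().round(3))
E
python3 go.py .4284 .0593 .021 12
python3 - <<'E'
from h import *
cv2.imwrite("pics/w1.png",arm.get_image("wrist"));cv2.imwrite("pics/t1.png",arm.get_image("top"))
E
```

```text
clk 2.27 pos [0.3599 0.0425 0.2436] a 15.7 tilt 0.07 w 50.0 f [ 0.6  0.1 -0.3] q [-0.68 -0.03  0.41  2.17  0.01  0.99 -0.  ]
shift now-axes cm [ 7.07 22.25 -0.23] shift goal-axes cm [ 7.05 22.26  0.22] turn [ 0.     0.064 -0.001]
```

View pics/w1.png

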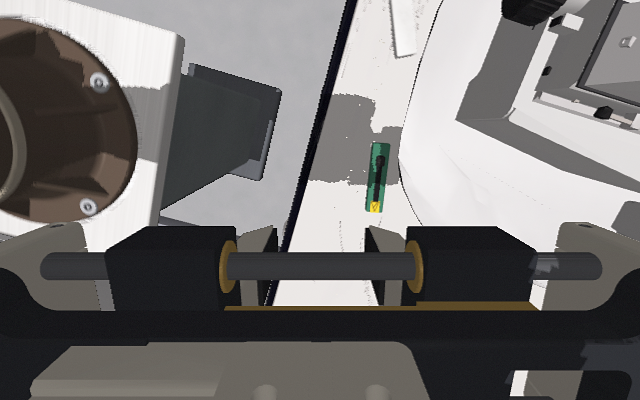

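View pics/t1.png

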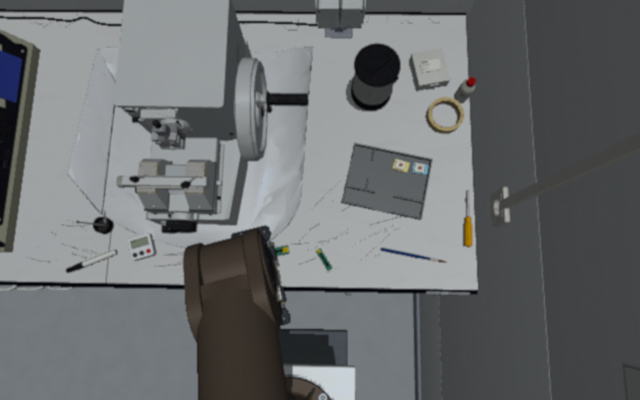

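```bash
python3 - <<'E'
from h import *
s=arm.observe();im=cv2.imread("pics/w1.png")
hsv=cv2.cvtColor(im,cv2.COLOR_BGR2HSV)
m=(((hsv[...,0]>20)&(hsv[...,0]<95)&(hsv[...,1]>90))|(im.max(2)<60)).astype(np.uint8); m[:130]=0;m[216:]=0;m[:,:362]=0;m[:,395:]=0
ys,xs=np.where(m);r=cv2.minAreaRect(np.c_[xs,ys].astype(np.float32));print(r)
b=cv2.boxPoints(r);P=np.array([cast("wrist",*q,.008,s)[:2] for q in b]);print(P.round(4),P.mean(0))
for u,v in [(377,143),(374,212)]: print(cast("wrist",u,v,.01,s).round(4))
E
```

```text
((376.8190612792969, 177.47784423828125), (17.258852005004883, 69.94696807861328), 6.9810566902160645)
[[0.4284 0.0129]
 [0.4105 0.1024]
 [0.432  0.1058]
 [0.4513 0.0164]] [0.43053849 0.05935146]
[0.416  0.1024 0.01  ]
[0.441  0.0159 0.01  ]
```

Call:
move_arm([
  {"x": 0, "y": 0, "z": 0, "rx": 0, "ry": 0.064, "rz": 0},
  {"x": 3.55, "y": 4, "z": 0.1, "rx": 0, "ry": 0, "rz": 0},
  {"x": 3.55, "y": 4, "z": 0.1, "rx": 0, "ry": 0, "rz": 0},
  {"x": 0, "y": 4, "z": 0, "rx": 0, "ry": 0, "rz": 0},
  {"x": 0, "y": 3.5, "z": 0, "rx": 0, "ry": 0, "rz": 0},
  {"x": 0, "y": 2, "z": 0, "rx": 0, "ry": 0, "rz": 0},
  {"x": 0, "y": 0, "z": 0, "rx": 0, "ry": 0, "rz": 0},
])

```text
clock: 3.25
position: [0.4334, 0.0617, 0.0644]
ee_rot: [-1.561, -0.199, 0.192]
force: [0.3, -0.2, -0.2]
width: 0.546
```

```bash

python3 go.py .429 .0593 .021 12
python3 - <<'E'
from h import *
cv2.imwrite("pics/w2.png",arm.get_image("wrist"))
E
```

```text
clk 3.25 pos [0.4334 0.0617 0.0644] a 14.3 tilt 0.24 w 50.1 f [ 0.3 -0.2 -0.2] q [-0.54  0.42  0.35  2.23 -0.28  0.53  0.28]
shift now-axes cm [-0.5   4.34 -0.13] shift goal-axes cm [-0.48  4.34 -0.14] turn [-0.     0.04   0.004]
```

View pics/w2.png

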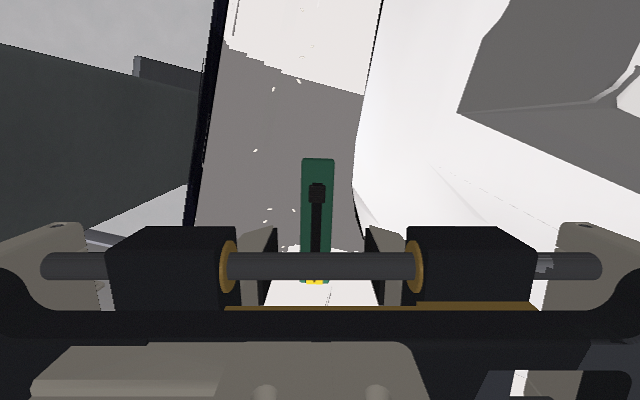

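Call:
move_arm([
  {"x": -0.3, "y": 1.5, "z": -0.1, "rx": 0, "ry": 0.02, "rz": 0},
  {"x": 0, "y": 1.5, "z": 0, "rx": 0, "ry": 0, "rz": 0},
  {"x": 0, "y": 1.2, "z": 0, "rx": 0, "ry": 0, "rz": 0},
  {"x": 0, "y": 0, "z": 0, "rx": 0, "ry": 0, "rz": 0},
])

```text
clock: 3.8
position: [0.4346, 0.0613, 0.0259]
ee_rot: [-1.56, -0.195, 0.175]
force: [-0.7, -0.3, -0.2]
width: 0.544
```

```bash

python3 go.py .429 .0593 .021 12
```

```text
clk 3.8 pos [0.4346 0.0613 0.0259] a 13.5 tilt 0.73 w 50.0 f [-0.7 -0.3 -0.2] q [-0.48  0.49  0.29  2.26 -0.34  0.42  0.32]
shift now-axes cm [-0.59  0.48 -0.07] shift goal-axes cm [-0.59  0.49 -0.08] turn [-0.001  0.027  0.013]
```

Call:
move_arm([
  {"x": -0.5, "y": 0.1, "z": 0, "rx": 0, "ry": 0.01, "rz": 0.013},
  {"x": 0, "y": 0.35, "z": 0, "rx": 0, "ry": 0, "rz": 0},
  {"x": 0, "y": 0, "z": 0, "rx": 0, "ry": 0, "rz": 0},
])

```text
clock: 4.18
position: [0.4302, 0.0603, 0.0224]
ee_rot: [-1.562, -0.178, 0.177]
force: [-0.4, 0.2, -0.0]
width: 0.545
```

```bash

python3 go.py .429 .0593 .021 12
```

```text
clk 4.17 pos [0.4302 0.0603 0.0224] a 13.0 tilt 0.1 w 50.0 f [-0.4  0.2 -0. ] q [-0.48  0.5   0.29  2.26 -0.35  0.42  0.32]
shift now-axes cm [-0.14  0.14 -0.07] shift goal-axes cm [-0.14  0.14 -0.08] turn [-0.002  0.017  0.001]
```

Well placed; close.

Call:
move_arm([
  {"x": 0, "y": 0.1, "z": 0, "rx": 0, "ry": 0, "rz": 0},
  {"x": 0, "y": 0, "z": 0, "rx": 0, "ry": 0, "rz": 0},
  {"x": 0, "y": 0, "z": 0, "rx": 0, "ry": 0, "rz": 0},
  {"x": 0, "y": 0, "z": 0, "rx": 0, "ry": 0, "rz": 0},
  {"x": 0, "y": 0, "z": 0, "rx": 0, "ry": 0, "rz": 0},
  {"x": 0, "y": 0, "z": 0, "rx": 0, "ry": 0, "rz": 0},
], jaw=1.5, newtons=15)

```text
clock: 4.92
position: [0.4304, 0.0604, 0.0215]
ee_rot: [-1.562, -0.178, 0.177]
force: [0.5, 0.2, 0.4]
width: 0.238
```

```bash

python3 go.py .429 .0593 .021 12
```

```text
clk 4.92 pos [0.4304 0.0604 0.0215] a 13.0 tilt 0.12 w 21.9 f [0.5 0.2 0.4] q [-0.48  0.5   0.29  2.26 -0.35  0.42  0.32]
shift now-axes cm [-0.16  0.05 -0.08] shift goal-axes cm [-0.16  0.05 -0.08] turn [-0.002  0.017  0.001]
```

Call:
move_arm([
  {"x": 0, "y": -2, "z": 0, "rx": 0, "ry": 0, "rz": 0},
  {"x": 0, "y": -3.5, "z": 0, "rx": 0, "ry": 0, "rz": 0},
  {"x": 0, "y": -3.5, "z": 0, "rx": 0, "ry": 0, "rz": 0},
  {"x": 0, "y": -3, "z": 0, "rx": 0, "ry": 0, "rz": 0},
  {"x": -0.4, "y": 0, "z": -4.4, "rx": 0, "ry": 0, "rz": 0},
  {"x": -0.4, "y": 0, "z": -4.4, "rx": 0, "ry": 0, "rz": 0},
  {"x": -0.4, "y": 0, "z": -4.4, "rx": 0, "ry": 0, "rz": 0},
  {"x": -0.4, "y": 0, "z": -4.4, "rx": 0, "ry": 0, "rz": 0},
  {"x": -0.4, "y": 0, "z": -4.4, "rx": 0, "ry": 0, "rz": 0},
])

```text
clock: 6.05
position: [0.4615, -0.1604, 0.145]
ee_rot: [-1.56, -0.187, 0.185]
force: [1.3, -0.2, -1.3]
width: 0.238
```

```bash

python3 go.py .659 -.1676 .0255 79.5
python3 - <<'E'
from h import *
cv2.imwrite("pics/w3.png",arm.get_image("wrist"));cv2.imwrite("pics/t3.png",arm.get_image("top"))
E
```

```text
clk 6.05 pos [ 0.4615 -0.1604  0.145 ] a 13.6 tilt 0.19 w 21.9 f [ 1.3 -0.2 -1.3] q [-0.16  0.36  0.5   2.05 -0.24  0.79  0.72]
shift now-axes cm [19.01 11.96 -5.37] shift goal-axes cm [  2.89  11.95 -19.55] turn [-0.002 -1.151  0.003]
```

View pics/w3.png

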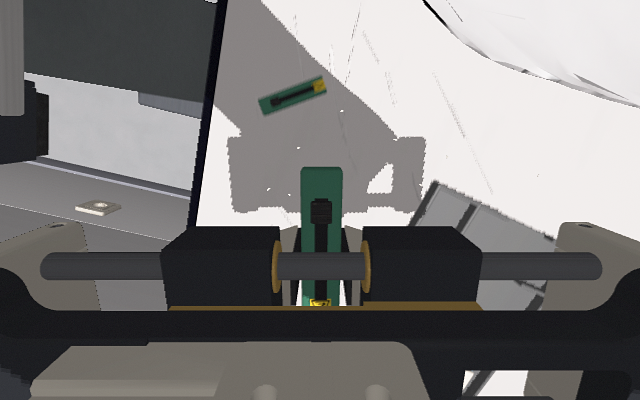

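View pics/t3.png

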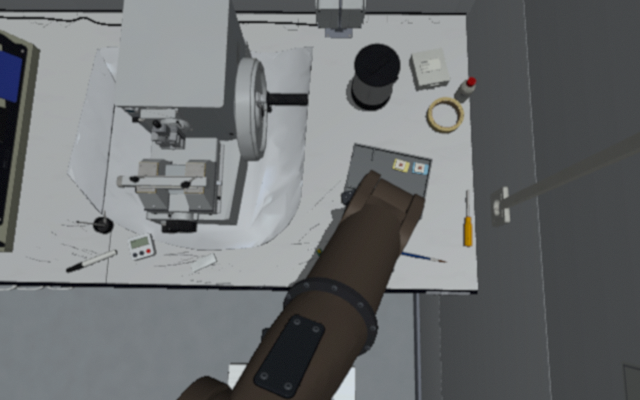

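Call:
move_arm([
  {"x": 0, "y": 0, "z": 0, "rx": 0, "ry": -0.165, "rz": 0},
  {"x": 0, "y": 0, "z": 0, "rx": 0, "ry": -0.165, "rz": 0},
  {"x": 0, "y": 0, "z": 0, "rx": 0, "ry": -0.165, "rz": 0},
  {"x": 0, "y": 0, "z": 0, "rx": 0, "ry": -0.165, "rz": 0},
  {"x": 0, "y": 0, "z": 0, "rx": 0, "ry": -0.165, "rz": 0},
  {"x": 0, "y": 0, "z": 0, "rx": 0, "ry": -0.165, "rz": 0},
  {"x": 0, "y": 0, "z": 0, "rx": 0, "ry": -0.165, "rz": 0},
  {"x": 0, "y": 0, "z": 0, "rx": 0, "ry": 0, "rz": 0},
])

```text
clock: 7.15
position: [0.4589, -0.1612, 0.144]
ee_rot: [-1.273, -1.096, 1.098]
force: [0.2, -0.1, -0.9]
width: 0.234
```

```bash

python3 go.py .659 -.1676 .0255 78.5
```

```text
clk 7.15 pos [ 0.4589 -0.1612  0.144 ] a 81.4 tilt 0.19 w 21.5 f [ 0.2 -0.1 -0.9] q [ 0.07  0.33  0.21  2.04 -0.1   0.78  1.75]
shift now-axes cm [  2.35  11.79 -19.91] shift goal-axes cm [  3.36  11.85 -19.73] turn [-0.003  0.05   0.001]
```

Call:
move_arm([
  {"x": 0, "y": 0, "z": 0, "rx": 0, "ry": 0.05, "rz": 0},
  {"x": 0.6, "y": 0, "z": -3.9, "rx": 0, "ry": 0, "rz": 0},
  {"x": 0.6, "y": 0, "z": -3.9, "rx": 0, "ry": 0, "rz": 0},
  {"x": 0.6, "y": 0, "z": -3.9, "rx": 0, "ry": 0, "rz": 0},
  {"x": 0.6, "y": 0, "z": -3.9, "rx": 0, "ry": 0, "rz": 0},
  {"x": 0.6, "y": 0, "z": -3.9, "rx": 0, "ry": 0, "rz": 0},
  {"x": 0, "y": 0, "z": 0, "rx": 0, "ry": 0, "rz": 0},
])

```text
clock: 8.02
position: [0.6597, -0.1702, 0.1413]
ee_rot: [-1.303, -1.033, 1.038]
force: [-1.5, -0.4, -1.2]
width: 0.238
```

```bash

python3 go.py .659 -.1676 .0255 78.5
python3 - <<'E'
from h import *
cv2.imwrite("pics/w4.png",arm.get_image("wrist"));cv2.imwrite("pics/t4.png",arm.get_image("top"));cv2.imwrite("pics/s4.png",arm.get_image("scene"))
E
```

```text
clk 8.03 pos [ 0.6597 -0.1702  0.1413] a 76.7 tilt 0.42 w 21.9 f [-1.5 -0.4 -1.2] q [ 0.04  0.62  0.22  1.54 -0.16  1.    1.64]
shift now-axes cm [ 0.22 11.58  0.04] shift goal-axes cm [ 0.24 11.58  0.12] turn [-0.007 -0.031  0.002]
```

View pics/w4.png

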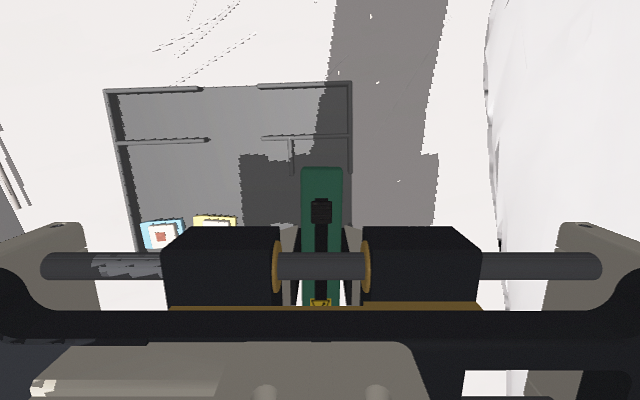

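View pics/t4.png

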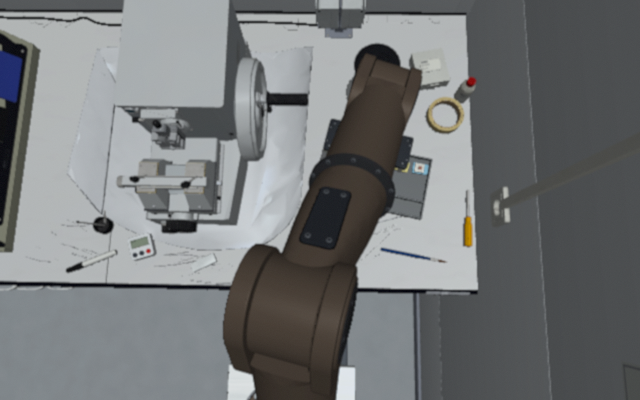

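View pics/s4.png

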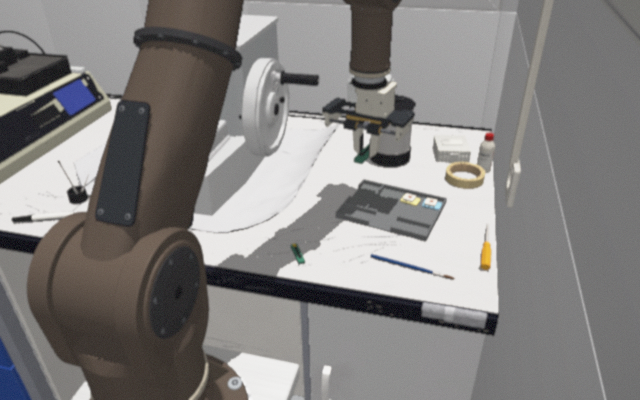

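```bash

python3 - <<'E'
from h import *
s=arm.observe()
F=cast("wrist",352,81,.016,s)[:2];Q=cast("wrist",104,90,.016,s)[:2]
print(F,Q,np.linalg.norm(F-Q)); ey=(F-Q)/np.linalg.norm(F-Q);ex=np.array([ey[1],-ey[0]])
print(np.degrees(np.arctan2(ey[1],ey[0])));M=(F+Q)/2
print("long",M+ex*.024,"short",M+ex*.1055+ey*.0775)
E
```

```text
[ 0.56325742 -0.12136868] [ 0.52199908 -0.32793986] 0.21065114489085926
78.70497603134986
long [ 0.56616341 -0.22935493] short [ 0.66126412 -0.16931865]
```

Call:
move_arm([
  {"x": 0.1, "y": 0, "z": 0, "rx": -0.007, "ry": -0.03, "rz": 0},
  {"x": 0, "y": 3, "z": 0, "rx": 0, "ry": 0, "rz": 0},
  {"x": 0, "y": 3, "z": 0, "rx": 0, "ry": 0, "rz": 0},
  {"x": 0, "y": 2, "z": 0, "rx": 0, "ry": 0, "rz": 0},
  {"x": 0, "y": 1, "z": 0, "rx": 0, "ry": 0, "rz": 0},
  {"x": 0, "y": 0, "z": 0, "rx": 0, "ry": 0, "rz": 0},
])

```text
clock: 8.93
position: [0.6529, -0.1703, 0.0525]
ee_rot: [-1.297, -1.062, 1.058]
force: [0.2, 0.2, -0.8]
width: 0.24
```

```bash

python3 go.py .660 -.1685 .0258 78.5
python3 - <<'E'
from h import *
cv2.imwrite("pics/w5.png",arm.get_image("wrist"))
E
```

```text
clk 8.93 pos [ 0.6529 -0.1703  0.0525] a 78.5 tilt 0.11 w 22.1 f [ 0.2  0.2 -0.8] q [ 0.06  0.71  0.19  1.63 -0.17  0.81  1.69]
shift now-axes cm [ 0.31  2.67 -0.66] shift goal-axes cm [ 0.32  2.67 -0.66] turn [0.001 0.    0.002]
```

View pics/w5.png

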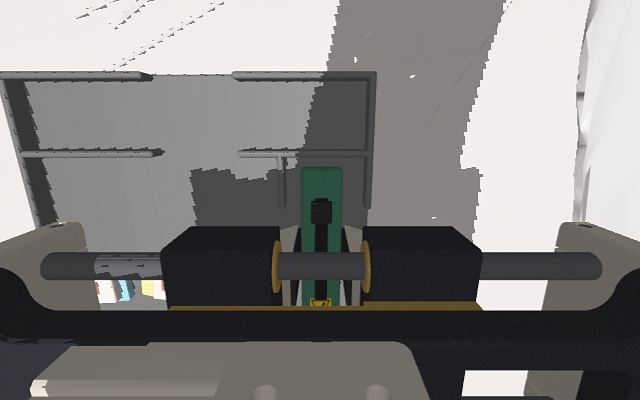

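Call:
move_arm([
  {"x": 0.3, "y": 0.2, "z": -0.7, "rx": 0, "ry": 0, "rz": 0},
  {"x": 0, "y": 0.9, "z": 0, "rx": 0, "ry": 0, "rz": 0},
  {"x": 0, "y": 0.6, "z": 0, "rx": 0, "ry": 0, "rz": 0},
  {"x": 0, "y": 0.4, "z": 0, "rx": 0, "ry": 0, "rz": 0},
  {"x": 0, "y": 0, "z": 0, "rx": 0, "ry": 0, "rz": 0},
])

```text
clock: 9.6
position: [0.6627, -0.1689, 0.0326]
ee_rot: [-1.3, -1.065, 1.057]
force: [-0.6, -0.2, -1.2]
width: 0.24
```

```bash

python3 go.py .660 -.1685 .0258 78.5
```

```text
clk 9.6 pos [ 0.6627 -0.1689  0.0326] a 78.5 tilt 0.29 w 22.1 f [-0.6 -0.2 -1.2] q [ 0.06  0.74  0.19  1.62 -0.18  0.79  1.69]
shift now-axes cm [-0.02  0.68  0.27] shift goal-axes cm [-0.01  0.68  0.27] turn [0.005 0.001 0.002]
```

Call:
move_arm([
  {"x": 0, "y": 0.4, "z": 0.2, "rx": 0.005, "ry": 0, "rz": 0},
  {"x": 0, "y": 0.2, "z": 0, "rx": 0, "ry": 0, "rz": 0},
  {"x": 0, "y": 0.1, "z": 0, "rx": 0, "ry": 0, "rz": 0},
  {"x": 0, "y": 0, "z": 0, "rx": 0, "ry": 0, "rz": 0},
])

```text
clock: 10.1
position: [0.6608, -0.1687, 0.0257]
ee_rot: [-1.296, -1.061, 1.059]
force: [-0.4, 0.6, -0.8]
width: 0.235
```

```bash

python3 go.py .660 -.1685 .0258 78.5
```

```text
clk 10.1 pos [ 0.6608 -0.1687  0.0257] a 78.5 tilt 0.11 w 21.6 f [-0.4  0.6 -0.8] q [ 0.06  0.75  0.18  1.63 -0.18  0.78  1.69]
shift now-axes cm [ 0.   -0.01  0.08] shift goal-axes cm [ 0.   -0.01  0.08] turn [-0.     0.     0.002]
```

Call:
move_arm([
  {"x": 0, "y": 0.08, "z": 0, "rx": 0, "ry": 0, "rz": 0},
  {"x": 0, "y": 0, "z": 0, "rx": 0, "ry": 0, "rz": 0},
])

```text
clock: 10.35
position: [0.6609, -0.1687, 0.0258]
ee_rot: [-1.296, -1.062, 1.058]
force: [-0.2, 0.2, -1.0]
width: 0.237
```

Call:
move_arm([
  {"x": 0, "y": 0.15, "z": 0, "rx": 0, "ry": 0, "rz": 0},
  {"x": 0, "y": 0, "z": 0, "rx": 0, "ry": 0, "rz": 0},
])

```text
clock: 10.6
position: [0.6612, -0.1688, 0.0257]
ee_rot: [-1.297, -1.062, 1.058]
force: [-0.2, 0.5, -1.0]
width: 0.237
```

Call:
move_arm([
  {"x": 0, "y": 0, "z": 0, "rx": 0, "ry": 0, "rz": 0},
  {"x": 0, "y": 0, "z": 0, "rx": 0, "ry": 0, "rz": 0},
  {"x": 0, "y": 0, "z": 0, "rx": 0, "ry": 0, "rz": 0},
], jaw=4.5)

```text
clock: 10.98
position: [0.6613, -0.1688, 0.0253]
ee_rot: [-1.297, -1.062, 1.058]
force: [-0.5, -0.3, 0.1]
width: 0.472
```

Call:
move_arm([
  {"x": 0, "y": -1.5, "z": 0, "rx": 0, "ry": 0, "rz": 0},
  {"x": 0, "y": -3, "z": 0, "rx": 0, "ry": 0, "rz": 0},
  {"x": 0, "y": -3, "z": 0, "rx": 0, "ry": 0, "rz": 0},
  {"x": 0, "y": -4, "z": 0, "rx": 0, "ry": 0, "rz": 0},
  {"x": 0, "y": 0, "z": 4.5, "rx": 0, "ry": 0, "rz": 0},
  {"x": 0, "y": 0, "z": 4.5, "rx": 0, "ry": 0, "rz": 0},
  {"x": 0, "y": 0, "z": 4.5, "rx": 0, "ry": 0, "rz": 0},
  {"x": 0, "y": 0, "z": 4.5, "rx": 0, "ry": 0, "rz": 0},
])

```text
clock: 11.98
position: [0.4847, -0.1335, 0.1503]
ee_rot: [-1.305, -1.069, 1.054]
force: [0.6, -0.1, 0.3]
width: 0.487
```

```bash

python3 go.py .4275 -.309 .021 -10.4
python3 - <<'E'
from h import *
cv2.imwrite("pics/w6.png",arm.get_image("wrist"));cv2.imwrite("pics/s6.png",arm.get_image("scene"))
E
```

```text
clk 11.97 pos [ 0.4847 -0.1335  0.1503] a 78.5 tilt 0.68 w 44.7 f [ 0.6 -0.1  0.3] q [-0.01  0.34  0.22  2.01 -0.11  0.79  1.64]
shift now-axes cm [-18.37  12.87   2.26] shift goal-axes cm [ -2.46  12.93 -18.29] turn [0.008 1.552 0.011]
```

View pics/w6.png

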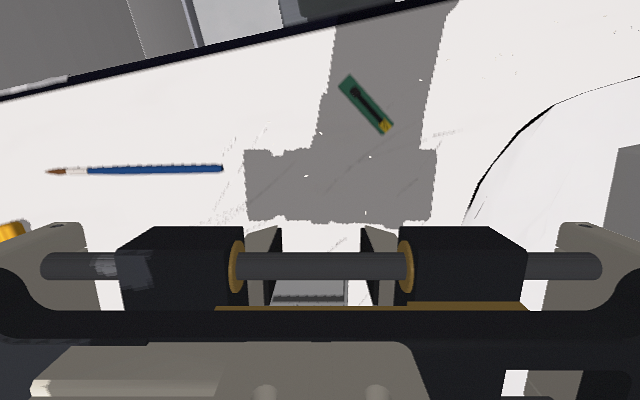

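View pics/s6.png

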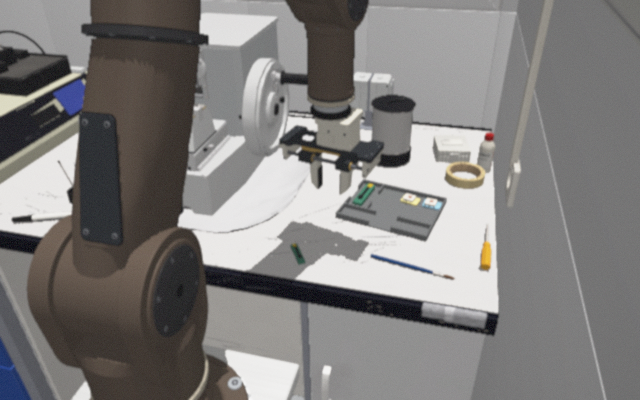

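Call:
move_arm([
  {"x": 0, "y": 0, "z": 0, "rx": 0, "ry": 0.175, "rz": 0},
  {"x": 0, "y": 0, "z": 0, "rx": 0, "ry": 0.175, "rz": 0},
  {"x": 0, "y": 0, "z": 0, "rx": 0, "ry": 0.175, "rz": 0},
  {"x": 0, "y": 0, "z": 0, "rx": 0, "ry": 0.175, "rz": 0},
  {"x": 0, "y": 0, "z": 0, "rx": 0, "ry": 0.175, "rz": 0},
  {"x": 0, "y": 0, "z": 0, "rx": 0, "ry": 0.175, "rz": 0},
  {"x": 0, "y": 0, "z": 0, "rx": 0, "ry": 0.175, "rz": 0},
  {"x": 0, "y": 0, "z": 0, "rx": 0, "ry": 0.175, "rz": 0},
  {"x": 0, "y": 0, "z": 0, "rx": 0, "ry": 0.14, "rz": 0},
  {"x": 0, "y": 0, "z": 0, "rx": 0, "ry": 0, "rz": 0},
])

```text
clock: 13.32
position: [0.4885, -0.1342, 0.16]
ee_rot: [-1.559, 0.153, -0.19]
force: [-0.1, -0.4, -0.6]
width: 0.491
```

```bash

python3 go.py .4275 -.309 .021 -10.4
```

```text
clk 13.32 pos [ 0.4885 -0.1342  0.16  ] a -12.6 tilt 1.37 w 45.1 f [-0.1 -0.4 -0.6] q [-0.31  0.36  0.62  2.02 -0.3   0.82  0.26]
shift now-axes cm [ -2.47  13.72 -18.48] shift goal-axes cm [ -2.85  13.9  -18.29] turn [-0.007 -0.038  0.023]
```

Call:
move_arm([
  {"x": 0, "y": 0, "z": 0, "rx": -0.007, "ry": -0.038, "rz": 0.023},
  {"x": -0.7, "y": 1, "z": -4.2, "rx": 0, "ry": 0, "rz": 0},
  {"x": -0.7, "y": 1, "z": -4.2, "rx": 0, "ry": 0, "rz": 0},
  {"x": -0.7, "y": 1, "z": -4.2, "rx": 0, "ry": 0, "rz": 0},
  {"x": -0.7, "y": 1, "z": -4, "rx": 0, "ry": 0, "rz": 0},
  {"x": 0, "y": 0, "z": 0, "rx": 0, "ry": 0, "rz": 0},
])

```text
clock: 14.08
position: [0.4356, -0.2976, 0.1207]
ee_rot: [-1.568, 0.117, -0.116]
force: [-0.1, 0.5, 0.3]
width: 0.489
```

```bash

python3 go.py .4275 -.309 .021 -10.4
python3 - <<'E'
from h import *
cv2.imwrite("pics/w7.png",arm.get_image("wrist"));cv2.imwrite("pics/s7.png",arm.get_image("scene"))
im=cv2.imread("pics/w6.png")
E
```

```text
clk 14.07 pos [ 0.4356 -0.2976  0.1207] a -8.5 tilt 0.06 w 44.9 f [-0.1  0.5  0.3] q [ 0.08  0.47  0.57  1.99 -0.35  0.79  0.71]
shift now-axes cm [-0.62  9.97 -1.25] shift goal-axes cm [-0.59  9.97 -1.27] turn [ 0.     0.033 -0.001]
```

View pics/w7.png

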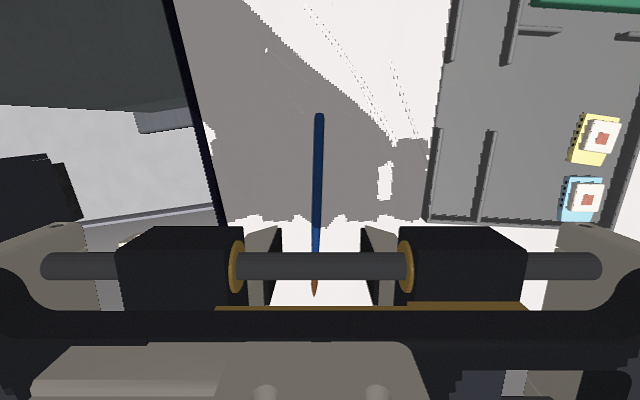

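View pics/s7.png

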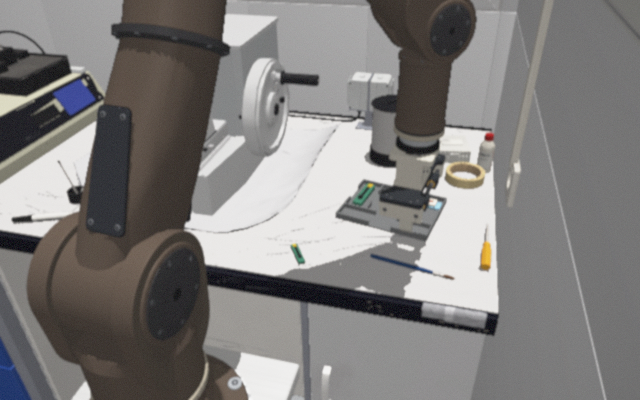

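```bash

python3 - <<'E'
from h import *
s=arm.observe()
a=cast("wrist",319.5,113,.0045,s);b=cast("wrist",314,299,.0045,s);d=a-b
print(a,b,(a+b)/2,np.linalg.norm(d),np.degrees(np.arctan2(d[1],d[0]))); print(a-d/np.linalg.norm(d)*.0875)
E
```

```text
[ 0.44741544 -0.21973167  0.0045    ] [ 0.41635687 -0.39299281  0.0045    ] [ 0.43188615 -0.30636224  0.0045    ] 0.17602289087099182 79.83716942512724
[ 0.4319764  -0.30585882  0.0045    ]
```

Call:
move_arm([
  {"x": 0, "y": 0, "z": 0, "rx": 0, "ry": 0.03, "rz": 0},
  {"x": -0.4, "y": 2.5, "z": -1, "rx": 0, "ry": 0, "rz": 0},
  {"x": 0, "y": 2.5, "z": 0, "rx": 0, "ry": 0, "rz": 0},
  {"x": 0, "y": 1.5, "z": 0, "rx": 0, "ry": 0, "rz": 0},
  {"x": 0, "y": 1, "z": 0, "rx": 0, "ry": 0, "rz": 0},
  {"x": 0, "y": 0, "z": 0, "rx": 0, "ry": 0, "rz": 0},
])

```text
clock: 14.92
position: [0.4373, -0.2977, 0.0453]
ee_rot: [-1.563, 0.127, -0.133]
force: [0.4, 0.1, 0.5]
width: 0.486
```

```bash

python3 go.py .430 -.307 .0215 -10.2
python3 - <<'E'
from h import *
cv2.imwrite("pics/w8.png",arm.get_image("wrist"))
E
```

```text
clk 14.93 pos [ 0.4373 -0.2977  0.0453] a -9.5 tilt 0.3 w 44.6 f [0.4 0.1 0.5] q [ 0.15  0.58  0.49  2.04 -0.46  0.63  0.78]
shift now-axes cm [-0.57  2.37 -1.04] shift goal-axes cm [-0.55  2.38 -1.04] turn [-0.004  0.012  0.003]
```

View pics/w8.png

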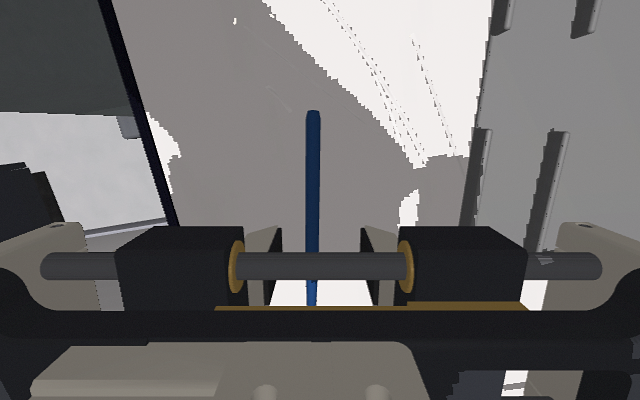

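Call:
move_arm([
  {"x": -0.5, "y": 0.3, "z": -1, "rx": 0, "ry": 0.01, "rz": 0},
  {"x": 0, "y": 0.8, "z": 0, "rx": 0, "ry": 0, "rz": 0},
  {"x": 0, "y": 0.7, "z": 0, "rx": 0, "ry": 0, "rz": 0},
  {"x": 0, "y": 0, "z": 0, "rx": 0, "ry": 0, "rz": 0},
])

```text
clock: 15.48
position: [0.4311, -0.3084, 0.0277]
ee_rot: [-1.564, 0.134, -0.144]
force: [-0.4, 1.3, 0.6]
width: 0.49
```

```bash

python3 go.py .430 -.307 .0215 -10.2
```

```text
clk 15.47 pos [ 0.4311 -0.3084  0.0277] a -10.2 tilt 0.38 w 45.0 f [-0.4  1.3  0.6] q [ 0.19  0.61  0.46  2.04 -0.48  0.59  0.82]
shift now-axes cm [-0.13  0.62  0.12] shift goal-axes cm [-0.13  0.62  0.12] turn [-0.003  0.001  0.006]
```

Call:
move_arm([
  {"x": -0.1, "y": 0.5, "z": 0, "rx": -0.003, "ry": 0, "rz": 0.006},
  {"x": 0, "y": 0.2, "z": 0, "rx": 0, "ry": 0, "rz": 0},
  {"x": 0, "y": 0, "z": 0, "rx": 0, "ry": 0, "rz": 0},
])

```text
clock: 15.85
position: [0.4302, -0.308, 0.0202]
ee_rot: [-1.566, 0.139, -0.138]
force: [-0.3, -0.4, 0.6]
width: 0.49
```

```bash

python3 go.py .430 -.307 .021 -10.2
```

```text
clk 15.85 pos [ 0.4302 -0.308   0.0202] a -10.1 tilt 0.04 w 45.0 f [-0.3 -0.4  0.6] q [ 0.19  0.62  0.46  2.05 -0.49  0.58  0.82]
shift now-axes cm [-0.04 -0.08  0.09] shift goal-axes cm [-0.04 -0.08  0.09] turn [-0.     0.001 -0.001]
```

Call:
move_arm([
  {"x": 0, "y": 0, "z": 0, "rx": 0, "ry": 0, "rz": 0},
  {"x": 0, "y": 0, "z": 0, "rx": 0, "ry": 0, "rz": 0},
  {"x": 0, "y": 0, "z": 0, "rx": 0, "ry": 0, "rz": 0},
  {"x": 0, "y": 0, "z": 0, "rx": 0, "ry": 0, "rz": 0},
  {"x": 0, "y": 0, "z": 0, "rx": 0, "ry": 0, "rz": 0},
  {"x": 0, "y": 0, "z": 0, "rx": 0, "ry": 0, "rz": 0},
], jaw=0.3, newtons=12)

```text
clock: 16.6
position: [0.4304, -0.308, 0.0205]
ee_rot: [-1.566, 0.139, -0.139]
force: [-0.1, 0.1, -0.1]
width: 0.092
```

```bash

python3 go.py .430 -.307 .021 -10.2
```

```text
clk 16.6 pos [ 0.4304 -0.308   0.0205] a -10.1 tilt 0.01 w 8.5 f [-0.1  0.1 -0.1] q [ 0.19  0.62  0.46  2.05 -0.49  0.58  0.82]
shift now-axes cm [-0.06 -0.05  0.09] shift goal-axes cm [-0.06 -0.05  0.09] turn [-0.     0.001 -0.   ]
```

Call:
move_arm([
  {"x": 0, "y": -2, "z": 0, "rx": 0, "ry": 0, "rz": 0},
  {"x": 0, "y": -3, "z": 0, "rx": 0, "ry": 0, "rz": 0},
  {"x": 0, "y": -2.5, "z": 0, "rx": 0, "ry": 0, "rz": 0},
  {"x": 0, "y": 0, "z": 0, "rx": 0, "ry": 0, "rz": 0},
])

```text
clock: 17.1
position: [0.43, -0.3079, 0.0971]
ee_rot: [-1.566, 0.14, -0.138]
force: [-0.0, -0.7, -0.8]
width: 0.093
```

```bash

python3 go.py .565 -.2285 .0248 -11.4
python3 - <<'E'
from h import *
cv2.imwrite("pics/w9.png",arm.get_image("wrist"))
E
```

```text
clk 17.1 pos [ 0.43   -0.3079  0.0971] a -10.1 tilt 0.08 w 8.5 f [-0.  -0.7 -0.8] q [ 0.11  0.5   0.56  2.   -0.39  0.74  0.74]
shift now-axes cm [11.9   7.22 10.19] shift goal-axes cm [11.66  7.23 10.45] turn [-0.     0.022 -0.001]
```

View pics/w9.png

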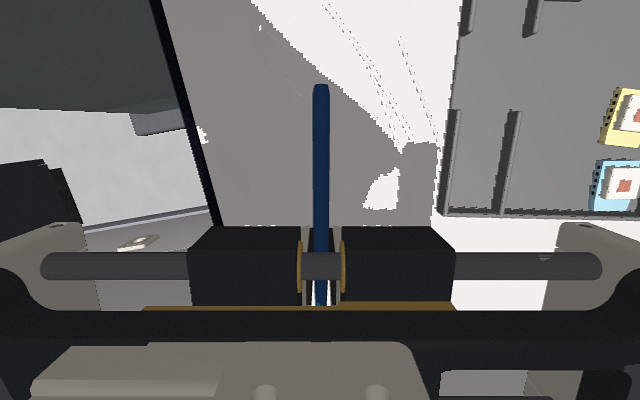

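Brush held level and straight at (321, 85–305). Carry over the long bay.

Call:
move_arm([
  {"x": 0, "y": 0, "z": 0, "rx": 0, "ry": 0.02, "rz": 0},
  {"x": 2.9, "y": 0, "z": 2.6, "rx": 0, "ry": 0, "rz": 0},
  {"x": 2.9, "y": 0, "z": 2.6, "rx": 0, "ry": 0, "rz": 0},
  {"x": 2.9, "y": 0, "z": 2.6, "rx": 0, "ry": 0, "rz": 0},
  {"x": 2.9, "y": 0, "z": 2.6, "rx": 0, "ry": 0, "rz": 0},
  {"x": 0, "y": 0, "z": 0, "rx": 0, "ry": 0, "rz": 0},
])

```text
clock: 17.9
position: [0.5647, -0.2251, 0.0892]
ee_rot: [-1.561, 0.169, -0.152]
force: [0.3, 0.1, -1.1]
width: 0.09
```

```bash

python3 go.py .565 -.2285 .0248 -11.4
python3 - <<'E'
from h import *
cv2.imwrite("pics/w10.png",arm.get_image("wrist"));cv2.imwrite("pics/s10.png",arm.get_image("scene"))
E
```

```text
clk 17.9 pos [ 0.5647 -0.2251  0.0892] a -11.7 tilt 0.67 w 8.2 f [ 0.3  0.1 -1.1] q [-0.08  0.63  0.56  1.8  -0.43  0.85  0.48]
shift now-axes cm [ 0.17  6.44 -0.34] shift goal-axes cm [ 0.1   6.44 -0.33] turn [-0.002 -0.006 -0.011]
```

View pics/w10.png

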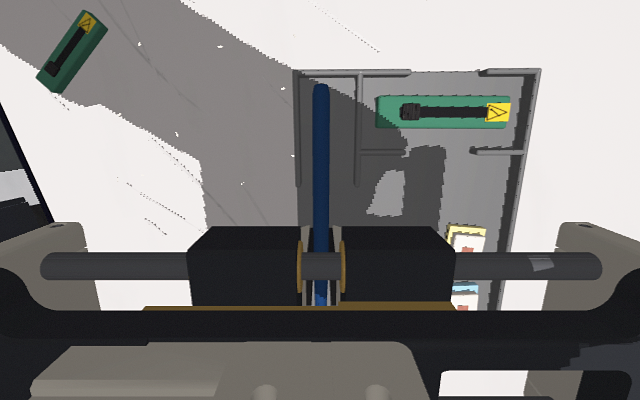

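View pics/s10.png

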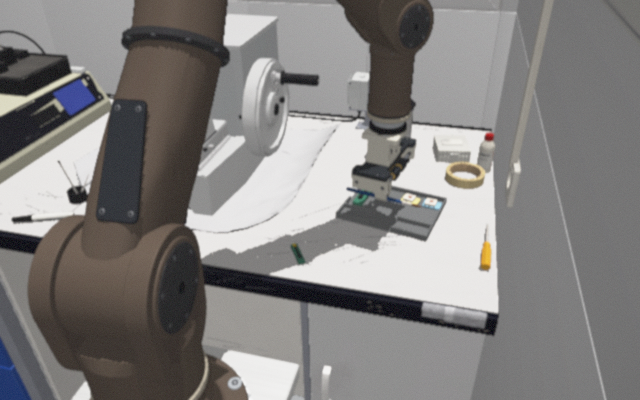

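```bash

python3 - <<'E'
from h import *
s=arm.observe()
A=cast("wrist",294,70,.016,s)[:2];B=cast("wrist",541,69,.016,s)[:2];print(A,B,np.linalg.norm(A-B))
ex=(B-A)/np.linalg.norm(B-A);ey=np.array([-ex[1],ex[0]]);print(np.degrees(np.arctan2(ex[1],ex[0])))
sh=A+ex*.1055-ey*.029;lo=A+ex*.024-ey*.1065;print("short",sh,"long",lo)
im=cv2.imread("pics/w10.png");hsv=cv2.cvtColor(im,cv2.COLOR_BGR2HSV)
m=((hsv[...,0]>20)&(hsv[...,0]<95)&(hsv[...,1]>90)).astype(np.uint8);m[:85]=0;m[135:]=0;m[:,:365]=0
ys,xs=np.where(m);r=cv2.minAreaRect(np.c_[xs,ys].astype(np.float32));print(r)
P=np.array([cast("wrist",*q,.016,s)[:2] for q in cv2.boxPoints(r)]);print(P.round(3));d=P.mean(0)-sh;print(P.mean(0),"in bay",d@ex,d@ey)
E
```

```text
[ 0.56440553 -0.1244394 ] [ 0.72503865 -0.15819675] 0.1641418831437808
-11.868114710919349
short [ 0.66168619 -0.17451657] long [ 0.56598974 -0.23359864]
((442.9331359863281, 111.52444458007812), (134.03701782226562, 32.13221740722656), 0.47745373845100403)
[[ 0.612 -0.173]
 [ 0.616 -0.152]
 [ 0.704 -0.171]
 [ 0.703 -0.193]]
[ 0.65872827 -0.17194086] in bay -0.0034244102869870887 0.0019123275216186013
```

Call:
move_arm([
  {"x": 0.1, "y": 0.3, "z": -0.5, "rx": 0, "ry": 0, "rz": -0.011},
  {"x": 0, "y": 2, "z": 0, "rx": 0, "ry": 0, "rz": 0},
  {"x": 0, "y": 1.7, "z": 0, "rx": 0, "ry": 0, "rz": 0},
  {"x": 0, "y": 1, "z": 0, "rx": 0, "ry": 0, "rz": 0},
  {"x": 0, "y": 0, "z": 0, "rx": 0, "ry": 0, "rz": 0},
])

```text
clock: 18.62
position: [0.5571, -0.2379, 0.037]
ee_rot: [-1.565, 0.172, -0.169]
force: [0.5, -0.2, -0.4]
width: 0.09
```

```bash

python3 go.py .565 -.230 .0248 -11.5
```

```text
clk 18.62 pos [ 0.5571 -0.2379  0.037 ] a -12.4 tilt 0.14 w 8.2 f [ 0.5 -0.2 -0.4] q [-0.03  0.69  0.51  1.85 -0.48  0.73  0.54]
shift now-axes cm [0.61 1.22 0.94] shift goal-axes cm [0.62 1.22 0.93] turn [ 0.001 -0.016 -0.002]
```

Call:
move_arm([
  {"x": 0.6, "y": 0.1, "z": 0.9, "rx": 0, "ry": -0.015, "rz": 0},
  {"x": 0, "y": 0, "z": 0, "rx": 0, "ry": 0, "rz": 0},
])

```text
clock: 18.88
position: [0.5661, -0.2299, 0.0367]
ee_rot: [-1.566, 0.158, -0.157]
force: [0.2, -0.1, -0.5]
width: 0.09
```

```bash

python3 go.py .565 -.230 .0248 -11.5
```

```text
clk 18.88 pos [ 0.5661 -0.2299  0.0367] a -11.5 tilt 0.06 w 8.2 f [ 0.2 -0.1 -0.5] q [-0.04  0.7   0.51  1.83 -0.48  0.74  0.53]
shift now-axes cm [-0.11  1.19 -0.03] shift goal-axes cm [-0.11  1.19 -0.03] turn [ 0.001 -0.    -0.001]
```

Call:
move_arm([
  {"x": 0, "y": 0.6, "z": 0, "rx": 0, "ry": 0, "rz": 0},
  {"x": 0, "y": 0.4, "z": 0, "rx": 0, "ry": 0, "rz": 0},
  {"x": 0, "y": 0.1, "z": 0, "rx": 0, "ry": 0, "rz": 0},
  {"x": 0, "y": 0, "z": 0, "rx": 0, "ry": 0, "rz": 0},
])

```text
clock: 19.38
position: [0.5665, -0.2299, 0.0254]
ee_rot: [-1.566, 0.157, -0.157]
force: [-0.8, 1.1, 0.3]
width: 0.091
```

```bash

python3 go.py .565 -.230 .0245 -11.5
```

```text
clk 19.38 pos [ 0.5665 -0.2299  0.0254] a -11.5 tilt 0.05 w 8.3 f [-0.8  1.1  0.3] q [-0.03  0.71  0.5   1.84 -0.49  0.72  0.54]
shift now-axes cm [-0.14  0.09 -0.04] shift goal-axes cm [-0.14  0.09 -0.04] turn [ 0.001  0.    -0.   ]
```

Call:
move_arm([
  {"x": 0, "y": 0.1, "z": 0, "rx": 0, "ry": 0, "rz": 0},
  {"x": 0, "y": 0, "z": 0, "rx": 0, "ry": 0, "rz": 0},
])

```text
clock: 19.62
position: [0.5665, -0.2301, 0.0246]
ee_rot: [-1.566, 0.157, -0.158]
force: [-1.2, -0.4, -0.8]
width: 0.089
```

Call:
move_arm([
  {"x": 0, "y": 0, "z": 0, "rx": 0, "ry": 0, "rz": 0},
  {"x": 0, "y": 0, "z": 0, "rx": 0, "ry": 0, "rz": 0},
  {"x": 0, "y": 0, "z": 0, "rx": 0, "ry": 0, "rz": 0},
], jaw=3)

```text
clock: 20.0
position: [0.5665, -0.2302, 0.0247]
ee_rot: [-1.566, 0.157, -0.158]
force: [-0.6, 0.1, 0.1]
width: 0.318
```

Call:
move_arm([
  {"x": 0, "y": -1, "z": 0, "rx": 0, "ry": 0, "rz": 0},
  {"x": 0, "y": -3, "z": 0, "rx": 0, "ry": 0, "rz": 0},
  {"x": 0, "y": -5, "z": 0, "rx": 0, "ry": 0, "rz": 0},
  {"x": 0, "y": -5, "z": 0, "rx": 0, "ry": 0, "rz": 0},
  {"x": -5, "y": 0, "z": 0, "rx": 0, "ry": 0, "rz": 0},
  {"x": -5, "y": 0, "z": 0, "rx": 0, "ry": 0, "rz": 0},
  {"x": -5, "y": 0, "z": 0, "rx": 0, "ry": 0, "rz": 0},
  {"x": 0, "y": 0, "z": 5, "rx": 0, "ry": 0, "rz": 0},
  {"x": 0, "y": 0, "z": 5, "rx": 0, "ry": 0, "rz": 0},
  {"x": 0, "y": 0, "z": 5, "rx": 0, "ry": 0, "rz": 0},
  {"x": 0, "y": 0, "z": 5, "rx": 0, "ry": 0, "rz": 0},
  {"x": 0, "y": 0, "z": 0, "rx": 0, "ry": 0, "rz": 0},
])

```text
clock: 21.5
position: [0.4578, -0.0004, 0.1765]
ee_rot: [-1.563, 0.153, -0.17]
force: [-0.4, -1.1, -0.8]
width: 0.327
```

```bash

python3 go.py .565 -.230 .0245 -11.5
python3 - <<'E'
from h import *
im=arm.get_image("top")
cv2.imwrite("pics/t11.png",im);cv2.imwrite("pics/s11.png",arm.get_image("scene"))
cv2.imwrite("pics/c11.png",cv2.resize(im[135:275,335:475],None,fx=4.2,fy=4.2,interpolation=cv2.INTER_CUBIC))
E
```

```text
clk 21.5 pos [ 4.578e-01 -4.000e-04  1.765e-01] a -11.8 tilt 0.64 w 30.1 f [-0.4 -1.1 -0.8] q [-0.63  0.26  0.63  2.1  -0.21  0.83 -0.08]
shift now-axes cm [ 15.02  15.31 -20.33] shift goal-axes cm [ 15.08  15.2  -20.37] turn [-0.003 -0.005  0.011]
```

View pics/c11.png

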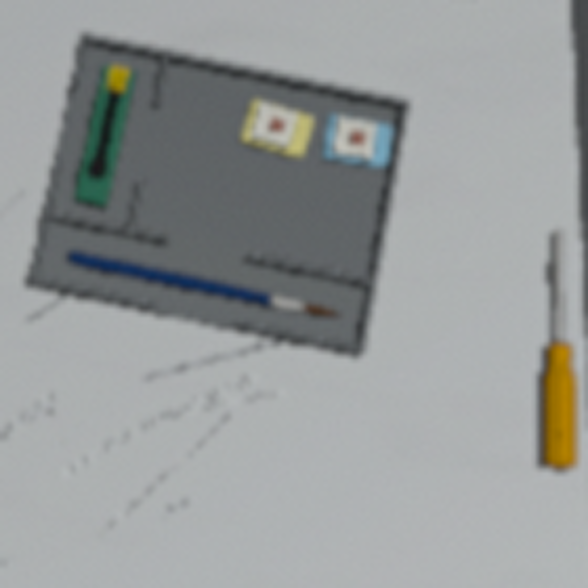

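View pics/s11.png

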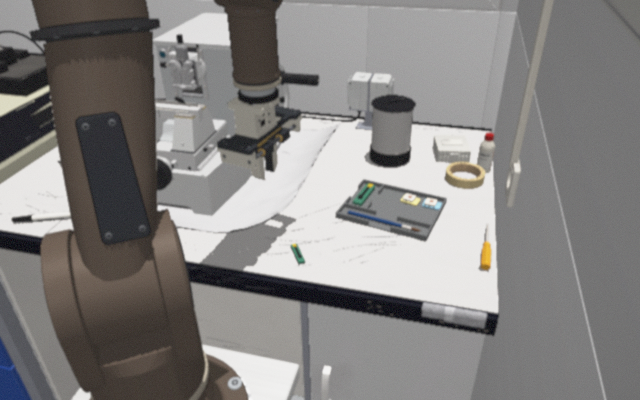

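Call:
move_arm([
  {"x": -4, "y": 0, "z": -2, "rx": 0, "ry": 0, "rz": 0},
  {"x": -2, "y": 0, "z": -2, "rx": 0, "ry": 0, "rz": 0},
  {"x": 0, "y": 0, "z": 0, "rx": 0, "ry": 0, "rz": 0},
  {"x": 0, "y": 0, "z": 0, "rx": 0, "ry": 0, "rz": 0},
])

```text
clock: 22.1
position: [0.388, -0.0364, 0.1765]
ee_rot: [-1.563, 0.163, -0.183]
force: [0.4, 1.0, -1.2]
width: 0.324
```

```bash

python3 - <<'E'
from h import *
def c(p,z): return cast("top",(p[0]+.5)/4.2-.5+335,(p[1]+.5)/4.2-.5+135,z)[:2]
T=np.array([c(p,.016) for p in[(82,35),(407,103),(358,355),(27,285)]])
ey=T[0]-T[1]+T[3]-T[2];ey/=np.linalg.norm(ey);ex=np.array([ey[1],-ey[0]]);C=T.mean(0)
lo=C+ex*(-.0595);sh=C+ex*.022+ey*.0775
a,b=c((68,257),.0085),c((340,313),.0085);d=(a+b)/2-lo;v=a-b
print("brush",np.linalg.norm(v),d@ex,d@ey,"ang",np.arctan2(v@ex,v@ey))
D=np.array([c(p,.016) for p in[(105,66),(133,70),(105,207),(76,203)]]);d=D.mean(0)-sh;v=D[0]-D[3]
print("disp",np.linalg.norm(v),d@ex,d@ey,"ang",np.arctan2(v@ey,v@ex))
s=arm.observe();print(s["clock"],s["position"],s["force"].round(1),abs(s["dq"]).max())
E
```

```text
brush 0.17348979968257253 0.0012140269792083739 -0.0029651162253197627 ang -0.007075764197060945
disp 0.09170845299162028 -0.0009229374194637259 -0.000537474496785599 ang 0.0004639463909146983
22.1 [ 0.3879532  -0.03637798  0.17650042] [ 0.4  1.  -1.2] 0.019253001994509515
```

All within a few mm; hand in.

```bash
python3 -c "
from cell import arm
print(arm.sign_off())"
```

```text
the job is handed in; nothing more can be done
None
```

Both tools are in the tray and the job was handed in at about 22 s of the 56 s allowed; `sign_off` reports no verdict.

- **Dispenser:** I chose the larger of the two green boxes, at pixel (271, 253) in the top view. It lies upright in the empty short compartment. The last top view puts it about 1 mm from the compartment's centre and parallel to it; an earlier wrist view gave 3–4 mm off.
- **Brush:** It lies flat in the long compartment, about 3 mm from the centre and within 0.01 rad of its length.

The last pictures show the gripper clear of the tray and both tools at rest.

- **Camera disagreement:** The views differed by 2–6 mm on positions (4 mm for the brush before I gripped it). I used averages, and the differences are well inside the 20 mm tolerance.
- **Set-down not felt:** The wrist force showed no clear contact at either set-down. I released from the height at which I had gripped, allowing for the tray floor, so any drop was about a millimetre at most.
- **Heights not measured directly:** I judged that both tools rest on the tray floor from the release height and the pictures.

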